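# Clamp the turned furniture leg in the jig

### The arm

A 6-joint arm with a two-finger parallel gripper is mounted at the origin on the work surface. World frame = base frame: x ahead of the robot, y to its left, z up, the work surface at z = 0. Lengths are in mm, angles in rad, forces in N, time in s.
With the tool pointing down it reaches from about 275 to 825 mm from the base axis. Payload 5.2 kg.
Tool frame: the origin (TCP) lies at the very end of the fingers, on their centre line; the grasp point (between the pads) lies 19 mm behind it (hold_point_z is the distance from the TCP to the grasp point, in mm); z points along the fingers, y is the direction in which the jaws open and shut (so a half turn about z gives the same grasp; the last joint's range is limited). The gripper opens to 93 mm and grips with 3 to 60 N. Pads are 15 mm wide; open, the fingers measure 128 mm over their backs; the gripper's body (75 mm by 188 mm) begins 65 mm behind the grasp point.
Start: joints at [-1.459, 0.259, 1.535, -0, 1.348, -0.203], TCP at [170.315, -522.97, 218.653] pointing down, gripper open.
Joint ranges: [-3.14, 3.14], [-0.91, 2.08], [0.19, 2.58], [-1.22, 4.36], [0.22, 2.71], [-3.12, 3.12]. Speed limits (rad/s): [2.57, 2.57, 3.14, 3.14, 3.14, 3.14].

### API

Orientations are given as a 3x3 rotation matrix whose columns are the frame's x, y, z axes.
In Python, from rig import read_state, grab_frame, camera_info, finish_job, hold_point_z gives the robot as it stands. The module is installed in compiled form; this text tells all that it offers.
- The arm moves only by the tool play_rows, never from a script. Its argument "plan" is a list of rows, each a list of 2 entries, a list of its own where there are three numbers: the shift along the world's x, y, z in mm, then the turn about the world's z in degrees. In form: [[[dx, dy, dz], spin], ...]. A call has 1 to 20 rows; each row is the pose to reach, as a shift and turn from the pose commanded when the call began; what a row does not reach only later rows make up. A row lasts 1/12 s, in which the tool goes at most 41.7 mm and 7.16 degrees, less where a joint would pass 70% of its speed; a pose out of reach is approached as far as the arm can. A call with a gripper value outside its range is refused whole. "claw" is the opening, from -1 (shut) to 1 (fully open), set as the call begins (left out, the last holds). The fingers move at their own pace and stop on an object; "force" is the grip in N (left out, the last holds). Time passes only in rows, so rows that repeat a pose let the fingers close. It gives the time, the measured TCP pose, the force and the opening at its end, in the units of the state.
- read_state(): the state, without advancing time (a new reading comes with each control period).
- grab_frame(name): name is "side" or "top" or "wrist"; returns the picture (480x640x3 uint8, red, green, blue); there is no depth.
- camera_info(name): a dict with "vfov" (degrees; the focal length in pixels is half the picture's height over the tangent of half this angle, whatever the lens; pixels are square), "cx", "cy" (the principal point, pixels), "k1" (the pictures are not rectified: a ray, as slopes to the right and down, at radius r is drawn at 1 + k1 r^2 times it, then the intrinsics apply), "rvec" (rotation vector, rad) and "tvec" (3), from world to camera coordinates, as OpenCV has them. Camera axes: x right, y down, z forward; pixel columns grow to the right and rows downward; lengths in mm; the calibration is good to about 2 mm. A picture is of the moment at which its call begins: read the wrist's pose just before it. camera_info takes no time and is no camera call; for the wrist camera it gives the pose at the moment of the call.
- finish_job(): hands the job in, once; it reports no verdict.
The state is a dict: "clock": time; "qpos": joint angles; "qvel": joint speeds; "tau": joint torques, N m; "position": TCP position; "orientation": TCP orientation; "wrist_force": force on the tool from outside, world axes, zero at the start; "moment": the same for the moment, N m; "opening": opening from 0.0 (shut) to 1.0 (fully open).
Only numpy, scipy, OpenCV 4.12 (cv2) and the standard library are available. Lean on these libraries where they do the work, as an engineer would, in place of code of your own. Each camera call takes 0.05 s, during which the arm holds its last target.

### The job

Pick the turned leg (the piece with one square head, a thin neck and a round foot) out of its pocket in the grey tray and lay it, without dropping it, lengthwise on the bed of the clamping jig between the fence and the open sliding jaw, its square head facing the end stop and within a centimetre of it. Let go, then push the jaw by its upright post until it nips the leg flat against the fence. Leave the other two wooden pieces in their pockets and everything else on the bench where it is.

Things in the scene. Friction and masses are not known exactly. Their poses are not given: they have to be found in the camera images.
- tray: Fixed grey plastic tray, 147 x 312 mm, origin at its underside's centre on the table. Three open pockets (139 x 99 mm) in a row, centres at tray y = -100, 0, +100 mm. Floor 4 mm thick; walls 4 mm thick, tops only 14 mm above the table. One wooden piece lies in each pocket, roughly along tray x; which is where varies. Tray and jig also swap sides of the bench.
- leg: Loose wooden leg to be clamped, about 100 g, 120 mm long, lying. Origin: middle of its underside, its axis 18 mm above. x runs towards the head, z up. Square head (36 x 36 mm) at x = +5 to +60 mm, neck (22 mm dia) -30 to +5, round foot (36 mm dia) -60 to -30. Centre of mass near x = +6; grip it across the head near the neck. In the tray the head points roughly along tray +x.
- leg_head (a point): Centre of the leg's square end face (x = +60 mm, 18 mm above the underside).
- leg_foot (a point): Centre of the leg's round end face (x = -60 mm, 18 mm above the underside).
- newel: Another wooden piece in the tray, 120 x 36 x 36 mm, square at BOTH ends with a thin neck between. To be left in its pocket. Origin: centre of its underside, x along it.
- blank: Another wooden piece in the tray, a plain square stick 120 x 36 x 36 mm. To be left in its pocket. Origin: centre of its underside, x along it.
- jig: Fixed clamping jig, origin on the table below the bed's middle. Plywood base 18 mm thick, x -95 to +95, y -165 to +90 mm. Dark steel fence along x: inner face at y = +65, top 50 mm above the table. Dark steel end stop across the far (+x) end: face at x = +70, y -45 to +65, top 48 mm above the table. The jaw closes from -y. x points roughly away from the robot, as the tray's does.
- bed (a point): Point on the bed's surface (18 mm above the table), 65 mm from the fence face and 70 mm from the stop face. Its axes are the jig's.
- stop (a point): Point on the face of the end stop (jig x = +70 mm), 18 mm above the bed and 18 mm from the fence: where the middle of the head's end face belongs. Its axes are the jig's.
- jaw (a joint): Travel of the aluminium sliding jaw to the fence (jig +y), m. Starts open, 0 to 0.02; at 0.094 the gap to the fence is 36 mm, the leg's width; limit 0.102. Its face is 100 mm long (jig x -50 to +50), at jig y = -65 mm plus the travel, top 32 mm above the bed. Friction about 2.5 N; it stays where it is left, with no spring.
- jaw_post (a point): Centre of the top of the jaw's upright round steel post (22 mm dia), to push or pinch it by. At jig x = 0, y = -115 mm plus the travel, 50 mm behind the jaw's face. Post top 78 mm above the table; the post is free down to 32 mm above the table, where the jaw's flat tail (60 mm wide, reaching 36 mm behind the post's centre) begins.
- sanding_block: Bystander: cork block 70 x 28 x 25 mm between tray and jig. Origin: underside centre.
- glue: Bystander: standing white glue bottle, 52 mm diameter, 140 mm high. Origin: underside centre.
- hammer: Bystander: hammer lying at the far side. Origin: on its underside.
- brush: Bystander: brush lying at the far side. Origin: on its underside.
- jar: Bystander: amber jar standing at the near right, 70 mm diameter, 90 mm high. Origin: underside centre.
- screwdriver: Bystander: screwdriver lying at the near left. Origin: on its underside.
- offcut: Bystander: wood offcut 110 x 50 x 20 mm at the near right. Origin: underside centre.

How it is judged (in metres and radians):
On the way, in this order (a step that is already met when the one before it is completed fails the run):
1. the leg is lifted clear of the tray in the gripper (z of leg in the frame of tray above 0.04 m and contact force between the fingers and leg above 0.3 N), for 0.1 s.
2. the leg lies released on the jig's bed, head towards the end stop, with the jaw still open (z of leg_head in the frame of bed between 0.012 and 0.024 m and z of leg_foot in the frame of bed between 0.012 and 0.024 m and x of leg_head in the frame of stop between -0.025 and 0.003 m and y of leg in the frame of bed between -0.05 and 0.05 m and linear speed of leg below 0.02 m/s and angle between the x axis of leg and the x axis of jig, either way round below 0.35 rad and contact force between the fingers and leg below 0.05 N and value of joint jaw below 0.05 m), for 0.2 s.
At the end, for the whole second after the job is handed in: The leg lies flat on the jig's bed, head within 12 mm of the end stop, against the fence along its whole length (within about 4 mm), the jaw closed on it (within 3 mm), at rest; the other two pieces and the bystanders within 30 mm of where they started (z of leg_head in the frame of bed between 0.012 and 0.024 m and z of leg_foot in the frame of bed between 0.012 and 0.024 m and x of leg_head in the frame of stop between -0.012 and 0.003 m and y of leg_head in the frame of bed between 0.0425 and 0.05 m and y of leg_foot in the frame of bed between 0.0425 and 0.05 m and linear speed of leg below 0.02 m/s and angle between the x axis of leg and the x axis of jig, either way round below 0.06 rad and value of joint jaw above 0.091 m and velocity of joint jaw below 0.01 m/s and distance of each of newel, blank, sanding_block, glue, hammer, brush, jar, screwdriver, offcut from where it was at the start of the episode below 0.03 m); the robot touches nothing.
It fails at once if the leg falls onto the jig (dropped from more than about 25 mm) (contact force between the fingers and leg below 0.02 N and linear speed of leg above 0.7 m/s and horizontal distance between leg and bed below 0.15 m).
It fails at once if another piece is moved out of its place in the tray, or a bystander is knocked about (more than 30 mm) (distance of any of newel, blank, sanding_block, glue, hammer, brush, jar, screwdriver, offcut from where it was at the start of the episode above 0.03 m).
It also fails if it takes over 64 s, if anything falls off the work surface, if the arm or the gripper's body presses on something with over 40 N, if the wrist force passes 120 N, or if a joint passes its speed limit or range.

## Working session

There is one attempt and no reset: what is moved stays moved. The work goes in short steps, Python scripts to look and compute and a tool call to move; the robot and the scene stay as the last step left them, time stands still between calls to the robot, and variables do not carry over. Pictures are saved under pics/ and viewed, and the job is handed in when it is done.

Besides the shell and the picture viewer there is one more tool, called after "Request:" by a JSON object that holds its "fn" and its "kwargs", one argument or row to a line. play_rows: Moves the arm, as the interface text tells. Its arguments: {"type":"object","properties":{"plan":{"type":"array"},"claw":{"type":"number"},"force":{"type":"number"}},"required":["plan"]}

```bash
mkdir -p pics; cat > h.py <<'E'
import numpy as np, cv2
from rig import *
def K(ci):
    f=240/np.tan(np.radians(ci["vfov"])/2)
    return f
def save(name,fn):
    im=grab_frame(name); cv2.imwrite("pics/"+fn,im[:,:,::-1]); return im
def unproj(ci,u,v,z):
    f=K(ci); d=np.array([(u-ci["cx"])/f,(v-ci["cy"])/f]); p=d.copy()
    for _ in range(30): p=d/(1+ci["k1"]*(p@p))
    R=cv2.Rodrigues(np.array(ci["rvec"],float))[0]; t=np.array(ci["tvec"],float).ravel()
    C=-R.T@t; r=R.T@np.array([p[0],p[1],1]); s=(z-C[2])/r[2]; return C+s*r
def proj(ci,P):
    f=K(ci); R=cv2.Rodrigues(np.array(ci["rvec"],float))[0]; t=np.array(ci["tvec"],float).ravel()
    q=R@np.array(P,float)+t; p=q[:2]/q[2]; p=p*(1+ci["k1"]*(p@p)); return np.array([ci["cx"]+f*p[0],ci["cy"]+f*p[1]])
E
python3 - <<'E'
from h import *
print(read_state())
for n in("side","top","wrist"):
    ci=camera_info(n); print(n,ci); save(n,n+"0.png")
E
```

```text
{'clock': 0.0, 'qpos': array([-1.45882666e+00,  2.59343800e-01,  1.53608531e+00, -2.98005423e-06,
        1.34798494e+00, -2.02805590e-01]), 'qvel': array([-0.000858  ,  0.00073113,  0.00074452, -0.00223121,  0.00049734,
        0.00208409]), 'tau': array([-4.94253491e-04, -4.37307966e+01, -2.84008276e+01,  7.17885769e-02,
        4.14069928e-02, -1.20112782e-04]), 'position': array([ 170.23764502, -522.41671702,  217.81638254]), 'orientation': array([[ 9.50865818e-01,  3.09603219e-01, -2.06403432e-04],
       [ 3.09603074e-01, -9.50864166e-01,  1.80966577e-03],
       [ 3.64016722e-04, -1.78465246e-03, -9.99998341e-01]]), 'wrist_force': array([-0.62392719,  0.15416325, -0.47178505]), 'moment': array([-0.0461454 ,  0.00434533, -0.03114863]), 'opening': 0.9988023458002221}
side {'vfov': 53.71986638762903, 'cx': 319.446422425666, 'cy': 231.1906864331963, 'k1': -0.031054712325084787, 'rvec': array([ 1.08412868, -2.47660898,  0.9664147 ]), 'tvec': array([352.69849795, 369.78040985, 789.21424527])}
top {'vfov': 43.63858069370282, 'cx': 317.7557921844987, 'cy': 249.5499509769642, 'k1': -0.08401064245583681, 'rvec': array([ 2.12760141, -2.15639771,  0.16343173]), 'tvec': array([ -27.68845082,  524.14443945, 1374.42128998])}
wrist {'vfov': 68.47578040680051, 'cx': 320.6313417117383, 'cy': 239.5301419369487, 'k1': -0.00023814480535415958, 'rvec': array([-2.37413634,  1.72316857,  0.21648997]), 'tvec': array([-550.07860862,  -28.9755919 ,  390.38402139])}
```

View pics/top0.png

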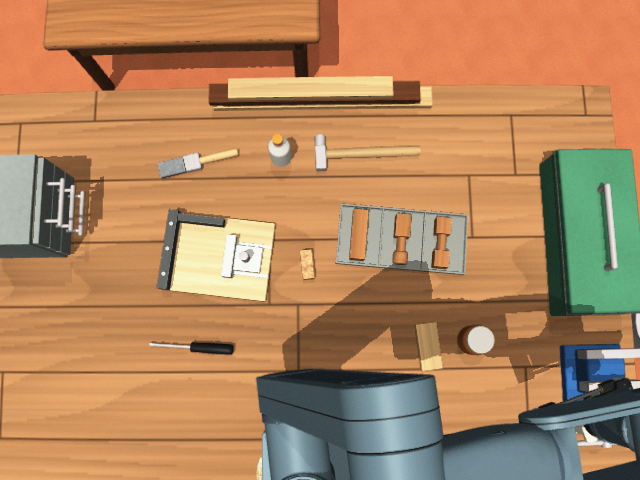

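View pics/side0.png

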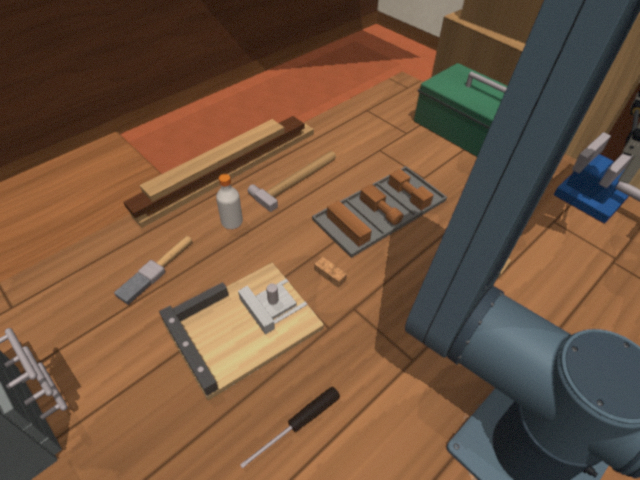

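View pics/wrist0.png

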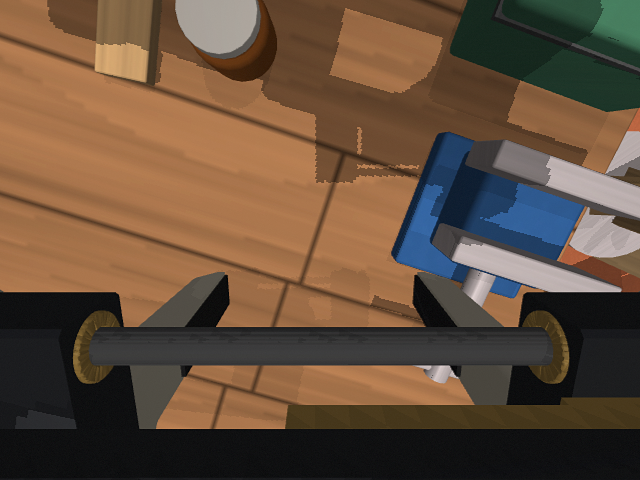

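The top view shows the jig on the left, with its bed around (225,255), and the tray on the right around (402,238). The middle and right pieces both have necks. I'll enlarge both areas.

```bash
python3 - <<'E'
import cv2
im=cv2.imread('pics/top0.png')
cv2.imwrite('pics/c1.png',cv2.resize(im[195:285,325:475],None,fx=5.3,fy=5.3,interpolation=cv2.INTER_CUBIC))
cv2.imwrite('pics/c2.png',cv2.resize(im[200:310,150:290],None,fx=5.4,fy=5.4,interpolation=cv2.INTER_CUBIC))
E
```

```text
(no output)
```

View pics/c1.png

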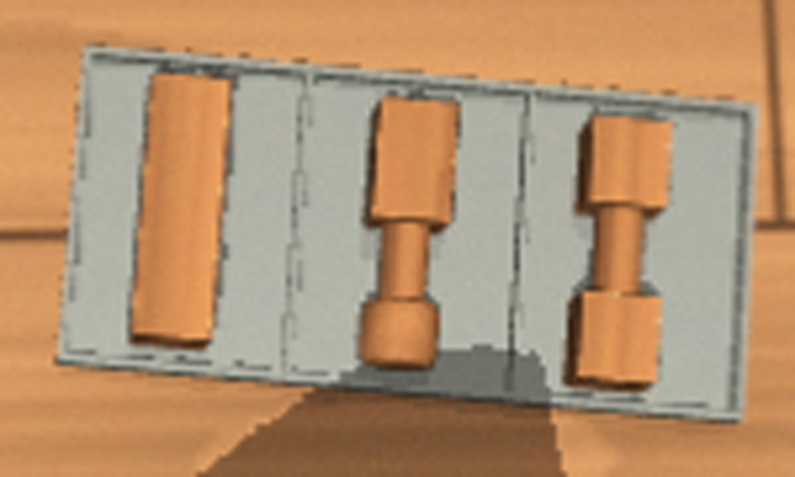

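View pics/c2.png

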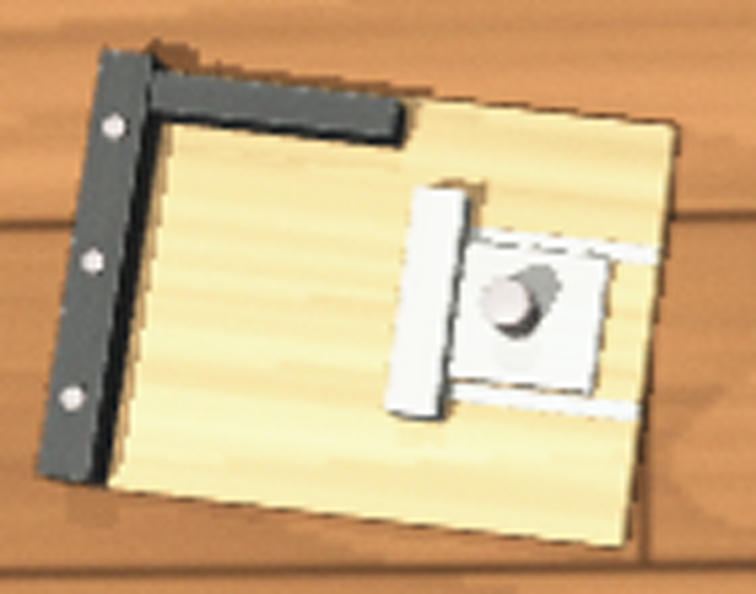

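The leg is the middle piece: square head at about (403,225) and round foot at about (400,258), measured in the full picture. The newel is on the right and the blank on the left. Next I fit the jig, jaw and leg poses from the corners I read off.

```bash
cat > fit.py <<'E'
from h import *
from scipy.optimize import least_squares
def fit(ci,pts,x0,joint=False):
    # pts: (u,v,x,y,z,jawflag)
    def res(p):
        c,s=np.cos(p[2]),np.sin(p[2]); r=[]
        for u,v,x,y,z,j in pts:
            y=y+(p[3]*1000 if j else 0)
            q=proj(ci,[p[0]+c*x-s*y,p[1]+s*x+c*y,z]); r+=[q[0]-u,q[1]-v]
        return np.array(r)
    s=least_squares(res,x0,loss='soft_l1'); return s.x,s.fun.reshape(-1,2)
E
python3 - <<'E'
from fit import *
ci=camera_info("top")
o=lambda a,b:(150+a/5.4-.4,200+b/5.4-.4)
P=[(676,125,95,-165,18,0),(622,548,-95,-165,18,0),(152,55,95,65,50,0),(98,483,-95,65,50,0),
(508,300,0,-115,78,1),(415,187,50,-65,50,1),(388,410,-50,-65,50,1)]
pts=[(*o(a,b),x,y,z,j) for a,b,x,y,z,j in P]
x,f=fit(ci,pts,[500,200,0,0.01]); print("jig",x,np.degrees(x[2])); print(f.round(1))
o=lambda a,b:(325+a/5.3-.4,195+b/5.3-.4)
P=[(383,97,60,18,40,0),(460,101,60,-18,40,0),(450,220,5,-18,40,0),(372,214,5,18,40,0)]
pts=[(*o(a,b),x,y,z,j) for a,b,x,y,z,j in P]
x,f=fit(ci,pts,[500,-200,0,0.0]); print("leg",x,np.degrees(x[2])); print(f.round(1))
P=[(88,47,73.5,156,14,0),(756,104,73.5,-156,14,0),(742,420,-73.5,-156,14,0),(58,360,-73.5,156,14,0)]
pts=[(*o(a,b),x,y,z,j) for a,b,x,y,z,j in P]
x,f=fit(ci,pts,[500,-200,0,0.0]); print("tray",x,np.degrees(x[2])); print(f.round(1))
E
```

```text
jig [ 5.19934274e+02  2.43343608e+02 -1.20724337e-01  6.52003167e-03] -6.916995019992777
[[ 0.  -0.2]
 [ 0.6 -0.2]
 [ 0.3  0.1]
 [-1.2  0.1]
 [-0.1  0.1]
 [ 0.3 -0.4]
 [-0.2  0.3]]
leg [ 5.49289698e+02 -2.35077489e+02 -1.10228725e-01  0.00000000e+00] -6.315640722182759
[[-0.4 -0.5]
 [ 0.1  0.2]
 [ 0.3  0.3]
 [-0.1 -0. ]]
tray [ 5.52540970e+02 -2.39230075e+02 -1.01035414e-01  0.00000000e+00] -5.788902800225845
[[-0.8 -0.4]
 [ 0.6 -0. ]
 [ 0.3  0.1]
 [-0.1  0.2]]
```

The fits are consistent: jig at (520, 243) with yaw -6.9° and jaw at about 6.5 mm, leg at (549, -235) with yaw -6.3°. Both agree with the given sizes. I'll move above the leg's head to refine with the wrist camera.

Request:
{"fn": "play_rows", "kwargs": {
  "plan": [
    [[33,24,0],-4],
    [[66,48,0],-8],
    [[99,72,0],-12],
    [[131,95,0],-16],
    [[164,119,0],-20],
    [[197,143,0],-24],
    [[230,167,0],-24.3],
    [[262,191,0],-24.3],
    [[295,215,0],-24.3],
    [[328,239,0],-24.3],
    [[360,262,0],-24.3],
    [[380,278,0],-24.3],
    [[393,286,0],-24.3],
    [[393,286,0],-24.3],
    [[393,286,0],-24.3],
    [[393,286,0],-24.3]
  ],
  "claw": 0.3,
  "force": 25
}}

```text
clock: 1.48
position: [562.3, -237.9, 218.4]
orientation: [[0.994, -0.11, -0.001], [-0.11, -0.994, -0.0], [-0.001, 0.0, -1.0]]
wrist_force: [-0.1, 0.3, -0.1]
opening: 0.65
```

```bash
python3 - <<'E'
from h import *
s=read_state();print(s['clock'],s['position'],s['orientation'].round(4).tolist(),s['qpos'],s['opening'],abs(s['qvel']).max())
import pickle
pickle.dump(camera_info("wrist"),open("w1.pkl","wb")); save("wrist","w1.png")
E
```

```text
1.4833 [ 562.29886482 -237.8967813   218.38068492] [[0.9939, -0.1099, -0.0011], [-0.1099, -0.9939, -0.0002], [-0.0011, 0.0003, -1.0]] [-5.82256956e-01  3.68289603e-01  1.38140956e+00 -7.83879218e-04
  1.39275884e+00  1.09882607e+00] 0.6495861569636895 0.016186234585149065
```

View pics/w1.png

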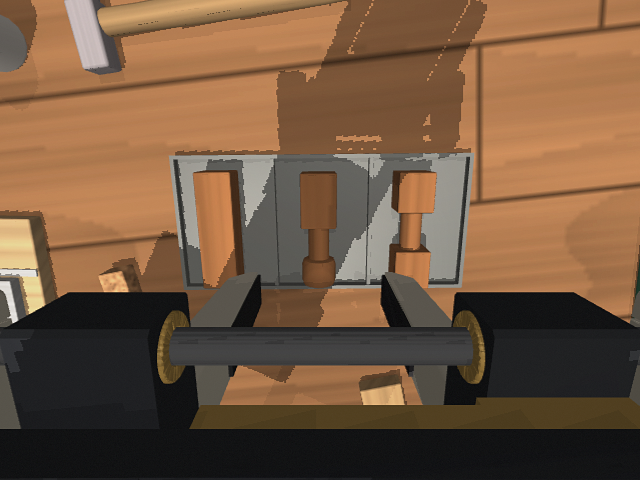

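The wrist view shows the leg in the middle pocket, head at about (319,200) and foot at (319,270), nearly aligned with the tool. I'll enlarge it.

```bash
python3 - <<'E'
import cv2
im=cv2.imread('pics/w1.png')
cv2.imwrite('pics/c3.png',cv2.resize(im[160:295,270:370],None,fx=4.4,fy=4.4,interpolation=cv2.INTER_CUBIC))
E
```

```text
(no output)
```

View pics/c3.png

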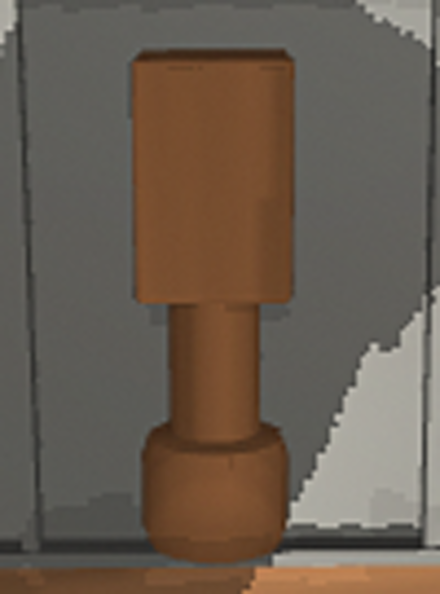

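```bash
python3 - <<'E'
from fit import *
import pickle
ci=pickle.load(open('w1.pkl','rb'))
R=cv2.Rodrigues(ci["rvec"])[0]; print("cam",-R.T@ci["tvec"],R[2])
o=lambda a,b:(270+a/4.4-.4,160+b/4.4-.4)
P=[(133,58,60,18,40,0),(293,58,60,-18,40,0),(293,302,5,-18,40,0),(134,302,5,18,40,0)]
pts=[(*o(a,b),x,y,z,j) for a,b,x,y,z,j in P]
x,f=fit(ci,pts,[500,-200,0,0.0]); print("leg",x,np.degrees(x[2])); print(f.round(1))
for a,b,z in [(142,490,22),(288,490,22),(170,370,22),(259,370,22)]:
    print(unproj(ci,*o(a,b),z))
c,s=np.cos(x[2]),np.sin(x[2]); print("grip",x[0]+14*c,x[1]+14*s)
E
```

```text
cam [ 630.18399078 -246.02039116  385.22525543] [-0.24559643  0.0264279  -0.96901185]
leg [ 5.49442584e+02 -2.34820258e+02 -1.09810415e-01  0.00000000e+00] -6.291673343468751
[[-0.5 -0.1]
 [ 0.5 -0.1]
 [-0.1  0.2]
 [ 0.1  0.2]]
[ 505.29899865 -211.96468439   22.        ]
[ 501.33034694 -247.83569743   22.        ]
[ 535.02659221 -222.47744795   22.        ]
[ 532.65645304 -243.91172727   22.        ]
grip 563.3582609228625 -236.35451576626116
```

Both cameras agree to under 1 mm, and the foot and neck widths check out (36 and 22 mm). Next I descend, staying above the 14 mm walls, and grip.

Request:
{"fn": "play_rows", "kwargs": {
  "plan": [
    [[0.5,1,-30],0],
    [[0.5,1,-65],0],
    [[0.5,1,-100],0],
    [[0.5,1,-135],0],
    [[0.5,1,-160],0],
    [[0.5,1,-175],0],
    [[0.5,1,-187],0],
    [[0.5,1,-196],0],
    [[0.5,1,-202],0],
    [[0.5,1,-202.5],0],
    [[0.5,1,-202.5],0],
    [[0.5,1,-202.5],0]
  ]
}}

```text
clock: 2.53
position: [564.5, -236.5, 17.3]
orientation: [[0.994, -0.109, 0.002], [-0.109, -0.994, -0.001], [0.002, 0.001, -1.0]]
wrist_force: [0.2, 0.5, 1.1]
opening: 0.652
```

```bash
python3 - <<'E'
from h import *
s=read_state();print(s['clock'],s['position'],s['wrist_force'],s['opening'])
E
```

```text
2.5333 [ 564.52003595 -236.53718742   17.2938963 ] [0.15571593 0.46985056 1.09117407] 0.6521609060362611
```

Request:
{"fn": "play_rows", "kwargs": {
  "plan": [
    [[0,0,-1],0],
    [[0,0,-1],0],
    [[0,0,-1],0],
    [[0,0,-1],0],
    [[0,0,-1],0],
    [[0,0,-1],0],
    [[0,0,-1],0],
    [[0,0,-1],0]
  ],
  "claw": -1,
  "force": 25
}}

```text
clock: 3.2
position: [564.0, -236.0, 15.4]
orientation: [[0.994, -0.109, 0.0], [-0.109, -0.994, -0.0], [0.0, 0.0, -1.0]]
wrist_force: [-0.4, 1.1, 3.2]
opening: 0.386
```

The opening is 35.9 mm, which matches the head width, so the leg is gripped. Next I lift.

Request:
{"fn": "play_rows", "kwargs": {
  "plan": [
    [[0,0,5],0],
    [[0,0,15],0],
    [[0,0,30],0],
    [[0,0,50],0],
    [[0,0,75],0],
    [[0,0,100],0],
    [[0,0,125],0],
    [[0,0,145],0],
    [[0,0,150],0],
    [[0,0,150],0],
    [[0,0,150],0]
  ]
}}

```text
clock: 4.12
position: [563.4, -235.8, 164.6]
orientation: [[0.994, -0.109, -0.001], [-0.109, -0.994, 0.0], [-0.001, -0.0, -1.0]]
wrist_force: [-0.0, 0.1, -1.1]
opening: 0.381
```

```bash
python3 - <<'E'
from h import *
s=read_state();print(s['clock'],s['position'],s['orientation'].round(4).tolist(),s['wrist_force'],s['opening'])
import pickle
pickle.dump(camera_info("wrist"),open("w2.pkl","wb")); im=save("wrist","w2.png")
im=save("side","s2.png")
E
```

```text
4.1167 [ 563.4155935  -235.75068899  164.63425861] [[0.994, -0.1091, -0.0005], [-0.1091, -0.994, 0.0003], [-0.0006, -0.0002, -1.0]] [-0.00695918  0.08871479 -1.11578591] 0.38141305963164257
```

View pics/w2.png

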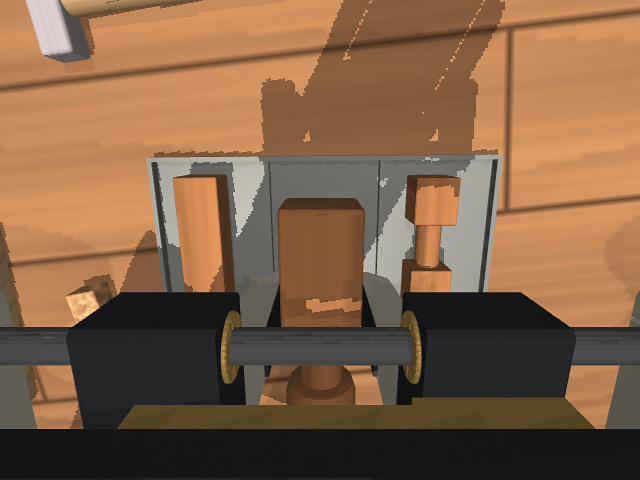

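View pics/s2.png

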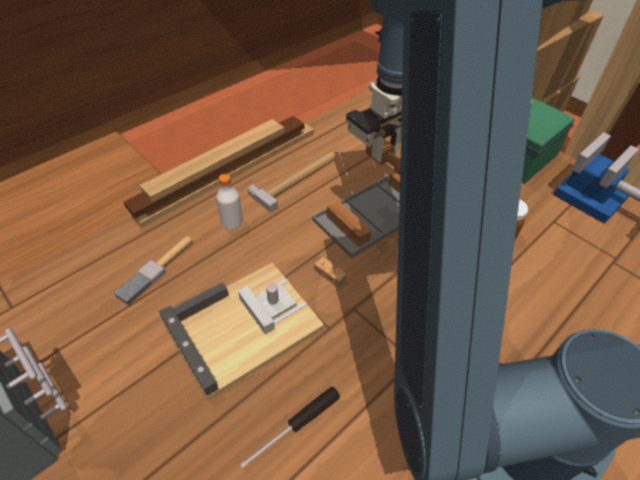

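The leg is held square, with the head at (320,260) in the wrist view and the other pieces still in their pockets. I'll check that it is level.

```bash
python3 - <<'E'
from h import *
import pickle
ci=pickle.load(open('w2.pkl','rb'))
p=np.array([563.4,-235.75,164.6]); a=np.radians(-6.29)
ex=np.array([np.cos(a),np.sin(a),0]); ey=np.array([-np.sin(a),np.cos(a),0])
for t in (-4,-2,0,2,4):
    T=np.radians(t)
    print(t,[proj(ci,p+ex*(x*np.cos(T)-(zz)*np.sin(T))+ey*y+np.array([0,0,1])*(x*np.sin(T)+zz*np.cos(T))).round(1).tolist() for x,y,zz in((45.4,18,24.6),(45.4,-18,24.6),(45.4,18,-11.4),(45.4,-18,-11.4),(-9.6-35,18,6.6),(-9.6-35,-18,6.6))])
im=cv2.imread('pics/w2.png'); cv2.imwrite('pics/c4.png',cv2.resize(im[190:410,260:380],None,fx=2.7,fy=2.7,interpolation=cv2.INTER_CUBIC))
E
```

```text
-4 [[275.6, 202.8], [362.3, 202.8], [284.3, 197.5], [354.2, 197.5], [283.9, 376.8], [354.4, 376.8]]
-2 [[275.1, 205.2], [362.7, 205.3], [284.0, 196.9], [354.5, 197.0], [284.2, 375.5], [354.1, 375.5]]
0 [[274.7, 207.8], [363.1, 207.9], [283.7, 196.5], [354.8, 196.5], [284.5, 374.0], [353.8, 374.1]]
2 [[274.3, 210.6], [363.5, 210.7], [283.3, 196.2], [355.1, 196.2], [284.8, 372.5], [353.5, 372.6]]
4 [[273.9, 213.6], [363.9, 213.7], [283.0, 195.9], [355.4, 196.0], [285.1, 371.0], [353.3, 371.0]]
```

View pics/c4.png

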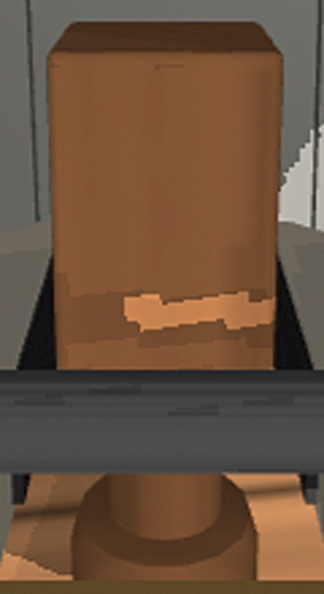

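The leg is level to within about 1°, with the head end about 45 mm ahead of the TCP. Next I carry it over the jig at height and check the stop with the wrist camera.

Request:
{"fn": "play_rows", "kwargs": {
  "plan": [
    [[-1,10,0],0],
    [[-2,30,0],0],
    [[-3,60,0],0],
    [[-4,95,0],0],
    [[-6,132,0],0],
    [[-8,170,0],-0.2],
    [[-10,208,0],-0.4],
    [[-12,246,0],-0.6],
    [[-14,284,0],-0.6],
    [[-16,322,0],-0.6],
    [[-18,360,0],-0.6],
    [[-20,395,0],-0.6],
    [[-21,427,0],-0.6],
    [[-22,455,0],-0.6],
    [[-23,475,0],-0.6],
    [[-23,484,0],-0.6],
    [[-23,486.5,0],-0.6],
    [[-23,486.5,0],-0.6],
    [[-23,486.5,0],-0.6],
    [[-23,486.5,0],-0.6]
  ]
}}

```text
clock: 5.88
position: [540.9, 249.2, 165.0]
orientation: [[0.993, -0.121, -0.0], [-0.121, -0.993, -0.001], [-0.0, 0.001, -1.0]]
wrist_force: [-0.2, -0.2, -1.1]
opening: 0.385
```

```bash
python3 - <<'E'
from h import *
s=read_state();print(s['clock'],s['position'],s['orientation'].round(4).tolist(),s['wrist_force'],s['opening'],abs(s['qvel']).max())
import pickle
pickle.dump(camera_info("wrist"),open("w3.pkl","wb")); im=save("wrist","w3.png")
E
```

```text
5.8833 [540.92830905 249.17454147 164.96800016] [[0.9926, -0.121, -0.0004], [-0.121, -0.9926, -0.0005], [-0.0004, 0.0006, -1.0]] [-0.22708145 -0.22899981 -1.05784312] 0.38543194780468953 0.005383690994771804
```

View pics/w3.png

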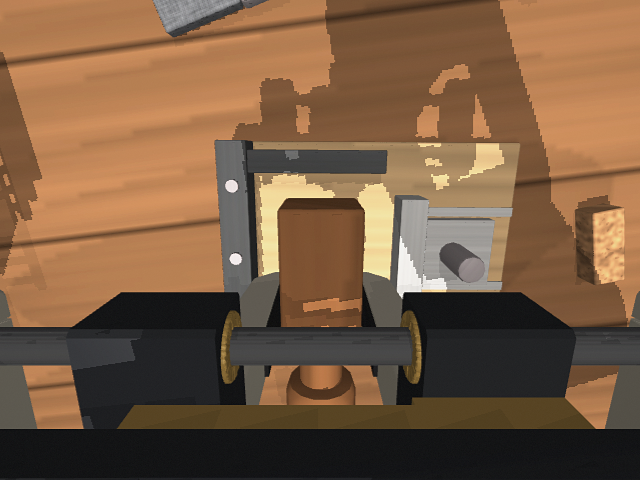

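The wrist view shows the stop's near edge at row 172 (columns 248–387), the fence on the left at about column 250, and the jaw face at about column 397. I'll enlarge and fit these.

```bash
python3 - <<'E'
import cv2
im=cv2.imread('pics/w3.png'); cv2.imwrite('pics/c5.png',cv2.resize(im[130:295,205:535],None,fx=2.4,fy=2.4,interpolation=cv2.INTER_CUBIC))
E
```

```text
(no output)
```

View pics/c5.png

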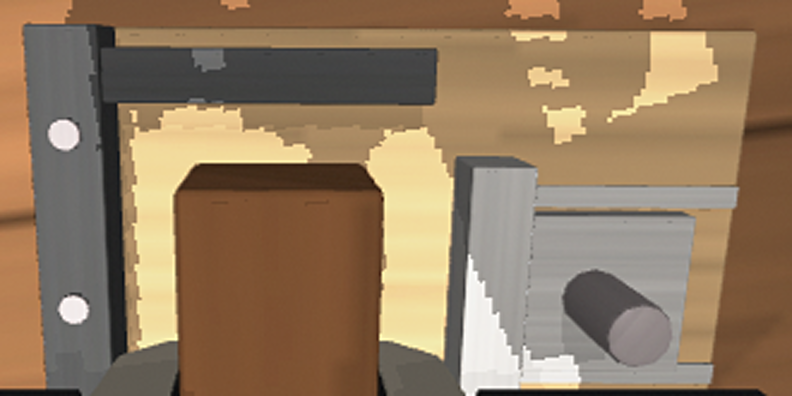

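```bash
python3 - <<'E'
from fit import *
import pickle
ci=pickle.load(open('w3.pkl','rb'))
R=cv2.Rodrigues(ci["rvec"])[0]; print("cam",-R.T@ci["tvec"])
o=lambda a,b:(205+a/2.4-.3,130+b/2.4-.3)
P=[(435,104,70,-45,48,0),(105,102,70,65,48,0),(97,28,95,65,50,0),(755,31,95,-165,18,0),(470,167,50,-65,50,1),(640,336,0,-115,78,1)]
pts=[(*o(a,b),x,y,z,j) for a,b,x,y,z,j in P]
x,f=fit(ci,pts,[520,243,-.12,0.006]); print("jig",x,np.degrees(x[2])); print(f.round(1))
c,s=np.cos(x[2]),np.sin(x[2]); Rm=np.array([[c,-s],[s,c]])
print("tcp in jig",Rm.T@(np.array([540.93,249.17])-x[:2]))
# head end top corners
tl=unproj(ci,*o(176,191),189.2);tr=unproj(ci,*o(382,191),189.2)
for t in (tl,tr): print(t,Rm.T@(t[:2]-x[:2]))
for u,v,z in((440,166,42),): pass
E
```

```text
cam [608.61971127 240.36990372 331.87357225]
jig [ 5.20386275e+02  2.44174752e+02 -1.24008505e-01  7.39251170e-03] -7.10516393423541
[[ 0.   0.6]
 [-1.2  1. ]
 [ 0.  -1. ]
 [ 1.5 -0.4]
 [ 0.4 -0.2]
 [-0.4  0.2]]
tcp in jig [19.76809891  7.49796058]
[587.3820793  260.34438225 189.2       ] [64.48129358 24.33223254]
[583.1402312  225.53620521 189.2       ] [ 64.57747469 -10.7333234 ]
```

The head end sits at jig x≈64.5, a 5.5 mm gap to the stop, and jig y≈7. That suits the placement, so I descend straight down to just above the bed.

Request:
{"fn": "play_rows", "kwargs": {
  "plan": [
    [[0.5,1,-15],0],
    [[0.5,1,-35],0],
    [[0.5,1,-58],0],
    [[0.5,1,-80],0],
    [[0.5,1,-100],0],
    [[0.5,1,-115],0],
    [[0.5,1,-125],0],
    [[0.5,1,-130],0],
    [[0.5,1,-133],0],
    [[0.5,1,-134.5],0],
    [[0.5,1,-134.5],0],
    [[0.5,1,-134.5],0],
    [[0.5,1,-134.5],0]
  ]
}}

```text
clock: 7.02
position: [541.9, 251.7, 31.5]
orientation: [[0.993, -0.119, 0.002], [-0.119, -0.993, 0.0], [0.002, -0.001, -1.0]]
wrist_force: [-0.0, -0.2, -1.7]
opening: 0.388
```

Request:
{"fn": "play_rows", "kwargs": {
  "plan": [
    [[-0.5,0,-0.5],0],
    [[-0.5,0,-1],0],
    [[-0.5,0,-1.5],0],
    [[-0.5,0,-1.5],0],
    [[-0.5,0,-1.5],0]
  ]
}}

```text
clock: 7.43
position: [540.9, 251.6, 29.4]
orientation: [[0.993, -0.119, 0.0], [-0.119, -0.993, 0.0], [0.0, -0.0, -1.0]]
wrist_force: [-1.4, 0.1, 2.8]
opening: 0.383
```

```bash
python3 - <<'E'
from h import *
s=read_state();print(s['clock'],s['position'],s['wrist_force'],s['opening'])
import pickle
pickle.dump(camera_info("wrist"),open("w4.pkl","wb")); im=save("wrist","w4.png")
im=save("side","s4.png");cv2.imwrite('pics/c6.png',cv2.resize(im[230:400,140:340,::-1],None,fx=3.5,fy=3.5,interpolation=cv2.INTER_CUBIC))
E
```

```text
7.4333 [540.91937999 251.62798636  29.43767641] [-1.38690132  0.08430419  2.80217328] 0.3830720990801535
```

View pics/w4.png

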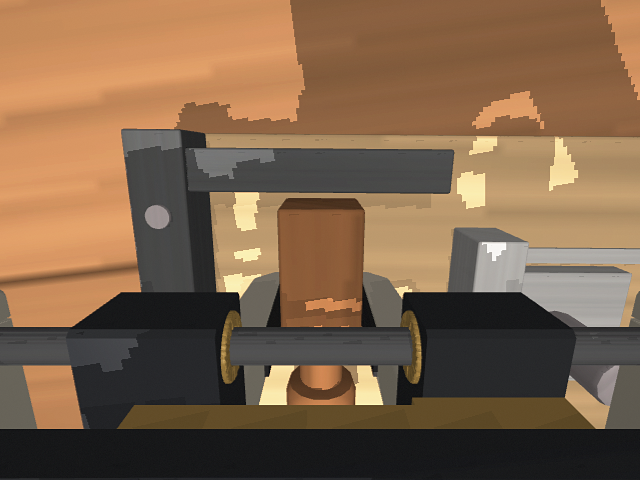

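View pics/c6.png

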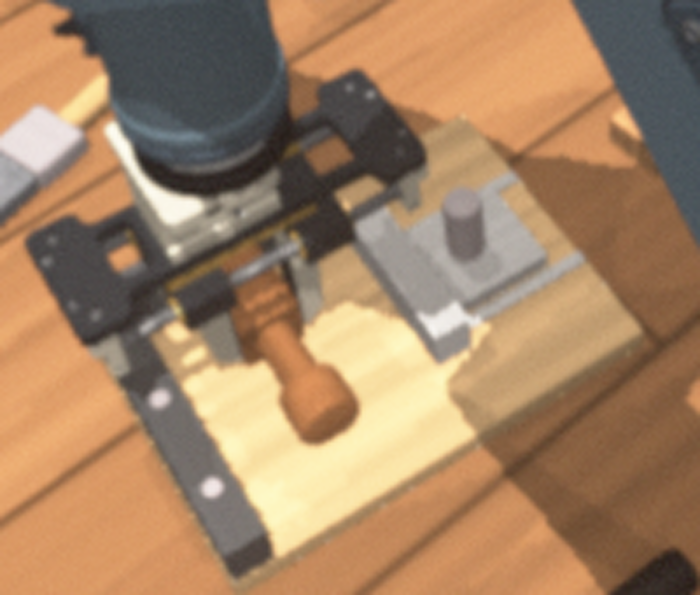

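The wrist force is +2.8 N upward, so the leg rests on the bed, with a visible gap between the head (row 209) and the stop edge (row 192). Next I release.

Request:
{"fn": "play_rows", "kwargs": {
  "plan": [
    [[0,0,0],0],
    [[0,0,0],0],
    [[0,0,0],0],
    [[0,0,0],0],
    [[0,0,0],0],
    [[0,0,0],0]
  ],
  "claw": 0.22
}}

```text
clock: 8.03
position: [540.8, 251.5, 29.1]
orientation: [[0.993, -0.119, -0.0], [-0.119, -0.993, -0.0], [-0.0, 0.0, -1.0]]
wrist_force: [0.7, 0.1, 0.4]
opening: 0.608
```

Request:
{"fn": "play_rows", "kwargs": {
  "plan": [
    [[0,0,5],0],
    [[0,0,15],0],
    [[0,0,30],0],
    [[0,0,50],0],
    [[0,0,75],0],
    [[0,0,100],0],
    [[0,0,120],0],
    [[0,0,130],0],
    [[0,0,130],0],
    [[0,0,130],0]
  ]
}}

```text
clock: 8.87
position: [540.9, 251.6, 159.5]
orientation: [[0.993, -0.119, 0.001], [-0.119, -0.993, 0.0], [0.001, -0.0, -1.0]]
wrist_force: [-1.0, 0.1, 0.2]
opening: 0.609
```

```bash
python3 - <<'E'
from h import *
s=read_state();print(s['clock'],s['position'],s['wrist_force'],s['opening'])
import pickle
pickle.dump(camera_info("wrist"),open("w5.pkl","wb")); im=save("wrist","w5.png")
cv2.imwrite('pics/c7.png',cv2.resize(im[130:300,205:535,::-1],None,fx=2.4,fy=2.4,interpolation=cv2.INTER_CUBIC))
im=save("side","s5.png");cv2.imwrite('pics/c8.png',cv2.resize(im[230:400,140:340,::-1],None,fx=3.5,fy=3.5,interpolation=cv2.INTER_CUBIC))
E
```

```text
8.8667 [540.85813538 251.57246212 159.47444592] [-0.98963077  0.1495052   0.24641529] 0.6086703263855253
```

View pics/c7.png

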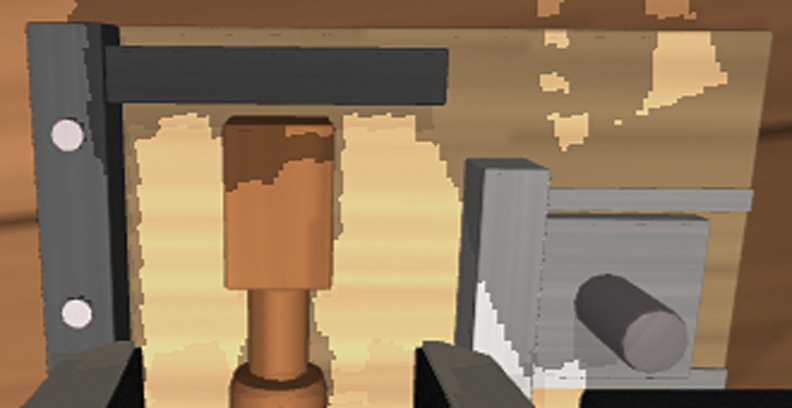

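View pics/c8.png

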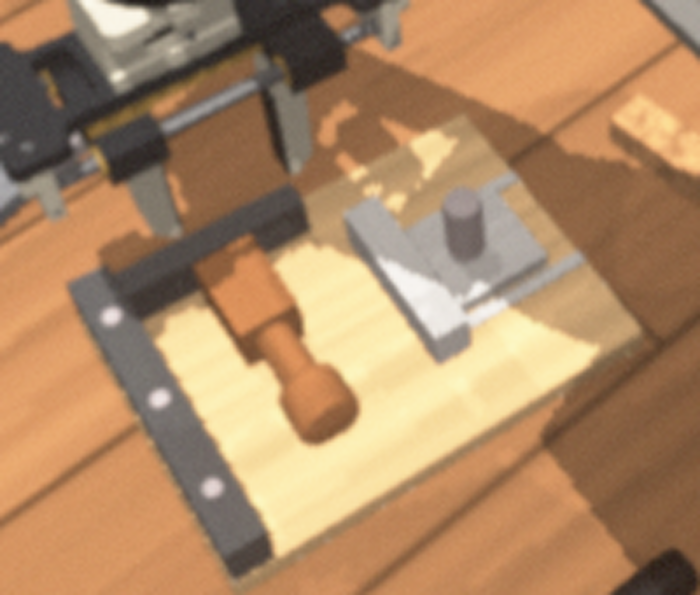

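The leg lies flat on the bed, parallel to the fence and clear of the stop. I'll measure the gap and refine the jig and post positions.

```bash
python3 - <<'E'
from fit import *
import pickle
ci=pickle.load(open('w5.pkl','rb'))
o=lambda a,b:(205+a/2.4-.3,130+b/2.4-.3)
P=[(446,104,70,-45,48,0),(110,101,70,65,48,0),(100,26,95,65,50,0),(772,32,95,-165,18,0),(485,168,50,-65,50,1),(655,342,0,-115,78,1)]
pts=[(*o(a,b),x,y,z,j) for a,b,x,y,z,j in P]
x,f=fit(ci,pts,[520,243,-.12,0.006]); print("jig",x,np.degrees(x[2])); print(f.round(1))
P=[(223,122,60,18,54,0),(334,122,60,-18,54,0),(226,290,5,18,54,0),(332,290,5,-18,54,0)]
pts=[(*o(a,b),X,y,z,j) for a,b,X,y,z,j in P]
l,f=fit(ci,pts,[520,243,-.12,0.006]); print("leg",l,np.degrees(l[2])); print(f.round(1))
c,s=np.cos(x[2]),np.sin(x[2]); Rm=np.array([[c,-s],[s,c]])
print("leg in jig",Rm.T@(l[:2]-x[:2]))
q=x[3]*1000
for p in ((0,-115+q),(0,-115+q-35),(0,-21)): print(p,x[:2]+Rm@np.array(p))
E
```

```text
jig [ 5.20753839e+02  2.44569819e+02 -1.27905452e-01  6.51463201e-03] -7.328442579843956
[[-0.3  0.6]
 [-1.7  0.7]
 [ 0.5 -1.6]
 [ 0.9 -0.5]
 [-0.3  0.1]
 [ 0.3  0.2]]
leg [ 5.26255586e+02  2.52320216e+02 -1.17393150e-01  6.00000000e-03] -6.726132015435729
[[-0.4  0.4]
 [ 0.4  0.3]
 [-0.4 -0.4]
 [ 0.3 -0.5]]
leg in jig [4.46818657 8.38887189]
(0, np.float64(-108.48536799159764)) [506.91577273 136.97064131]
(0, np.float64(-143.48536799159763)) [502.45127823 102.25654779]
(0, -21) [518.07514258 223.74136262]
```

The leg is at jig (4.5, 8.4) with the head about 5 mm from the stop, and the jaw is at about 6.5 mm. Next I shut the fingers and go behind the post.

Request:
{"fn": "play_rows", "kwargs": {
  "plan": [
    [[-4,-15,0],-0.3],
    [[-12,-45,0],-0.3],
    [[-20,-80,0],-0.3],
    [[-29,-115,0],-0.3],
    [[-36,-142,0],-0.3],
    [[-39,-155,0],-0.3],
    [[-39,-155,-10],-0.3],
    [[-39,-155,-35],-0.3],
    [[-39,-155,-65],-0.3],
    [[-39,-155,-90],-0.3],
    [[-39,-155,-107],-0.3],
    [[-39,-155,-115],-0.3],
    [[-39,-155,-117],-0.3],
    [[-39,-155,-117],-0.3],
    [[-39,-155,-117],-0.3]
  ],
  "claw": -1,
  "force": 20
}}

```text
clock: 10.22
position: [502.4, 96.9, 42.6]
orientation: [[0.992, -0.124, 0.001], [-0.124, -0.992, 0.0], [0.001, -0.0, -1.0]]
wrist_force: [0.4, 0.1, 0.7]
opening: 0.006
```

```bash
python3 - <<'E'
from h import *
s=read_state();print(s['clock'],s['position'],s['wrist_force'],s['opening'])
im=save("side","s6.png");cv2.imwrite('pics/c9.png',cv2.resize(im[230:400,140:340,::-1],None,fx=3.5,fy=3.5,interpolation=cv2.INTER_CUBIC))
E
```

```text
10.2167 [502.43631619  96.89800683  42.60346049] [0.43515311 0.1447081  0.71287586] 0.005566590332420531
```

View pics/c9.png

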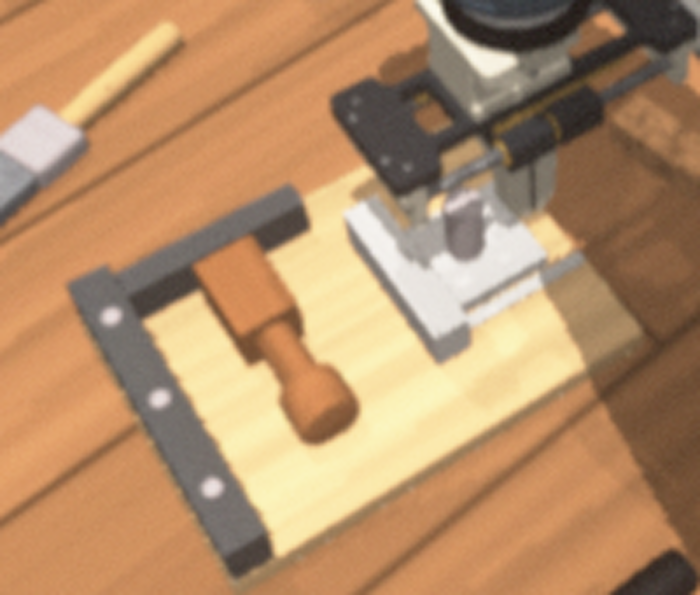

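The shut fingers stand behind the post, clear of the jaw. Next I push slowly along jig +y.

Request:
{"fn": "play_rows", "kwargs": {
  "plan": [
    [[0.4,3,0],0],
    [[0.9,7,0],0],
    [[1.4,11,0],0],
    [[2,16,0],0],
    [[2.6,21,0],0],
    [[3.3,26,0],0],
    [[3.9,31,0],0],
    [[4.5,36,0],0],
    [[5.1,41,0],0],
    [[5.8,46,0],0],
    [[6.4,51,0],0],
    [[7,56,0],0],
    [[7.5,60,0],0],
    [[8,64,0],0],
    [[8.5,68,0],0],
    [[9,72,0],0],
    [[9.5,76,0],0],
    [[10,80,0],0],
    [[10.4,83,0],0],
    [[10.7,85,0],0]
  ]
}}

```text
clock: 11.93
position: [512.5, 182.0, 42.1]
orientation: [[0.992, -0.124, -0.0], [-0.124, -0.992, 0.0], [-0.0, -0.0, -1.0]]
wrist_force: [1.5, -3.8, 0.7]
opening: 0.006
```

```bash
python3 - <<'E'
from h import *
s=read_state();print(s['clock'],s['position'],s['wrist_force'],s['opening'])
im=save("side","s7.png");cv2.imwrite('pics/c10.png',cv2.resize(im[230:400,140:340,::-1],None,fx=3.5,fy=3.5,interpolation=cv2.INTER_CUBIC))
E
```

```text
11.9333 [512.52269731 181.96212519  42.10695451] [ 1.51647638 -3.84958907  0.6700609 ] 0.0056354643114137504
```

View pics/c10.png

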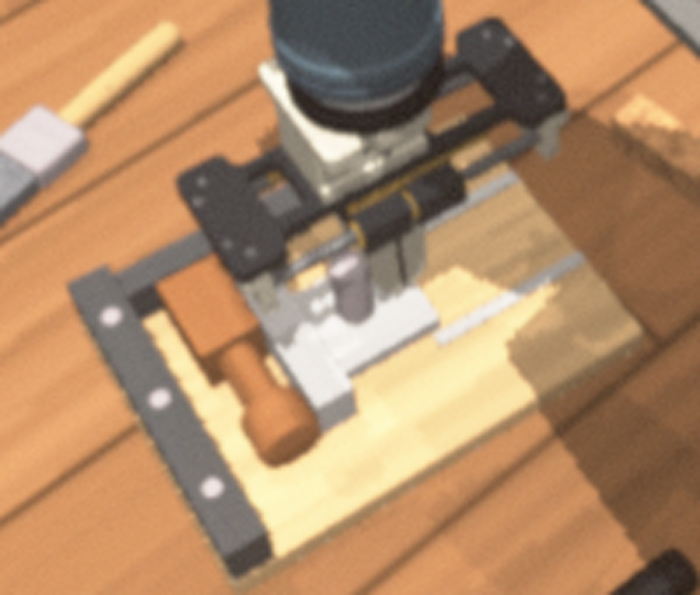

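The leg is square against the jaw, with a gap to the fence still to close. The push force is about 4 N. I continue.

Request:
{"fn": "play_rows", "kwargs": {
  "plan": [
    [[0.4,3,0],0],
    [[0.8,6,0],0],
    [[1.1,8,0],0],
    [[1.3,10,0],0],
    [[1.5,12,0],0]
  ]
}}

```text
clock: 12.4
position: [513.8, 193.7, 42.0]
orientation: [[0.992, -0.125, -0.001], [-0.125, -0.992, -0.0], [-0.001, 0.0, -1.0]]
wrist_force: [0.5, -1.9, 0.4]
opening: 0.008
```

Request:
{"fn": "play_rows", "kwargs": {
  "plan": [
    [[0.2,1.5,0],0],
    [[0.4,3,0],0],
    [[0.5,4,0],0],
    [[0.5,4,0],0]
  ]
}}

```text
clock: 12.73
position: [514.3, 197.6, 42.0]
orientation: [[0.992, -0.124, -0.0], [-0.124, -0.992, -0.0], [-0.0, 0.0, -1.0]]
wrist_force: [0.2, -3.0, 0.8]
opening: 0.007
```

```bash
python3 - <<'E'
from h import *
s=read_state();print(s['clock'],s['position'],s['wrist_force'],s['opening'])
im=save("side","s8.png");cv2.imwrite('pics/c11.png',cv2.resize(im[230:400,140:340,::-1],None,fx=3.5,fy=3.5,interpolation=cv2.INTER_CUBIC))
E
```

```text
12.7333 [514.31642588 197.61257137  42.02565708] [ 0.19675332 -3.03203279  0.81725836] 0.006660009408012738
```

View pics/c11.png

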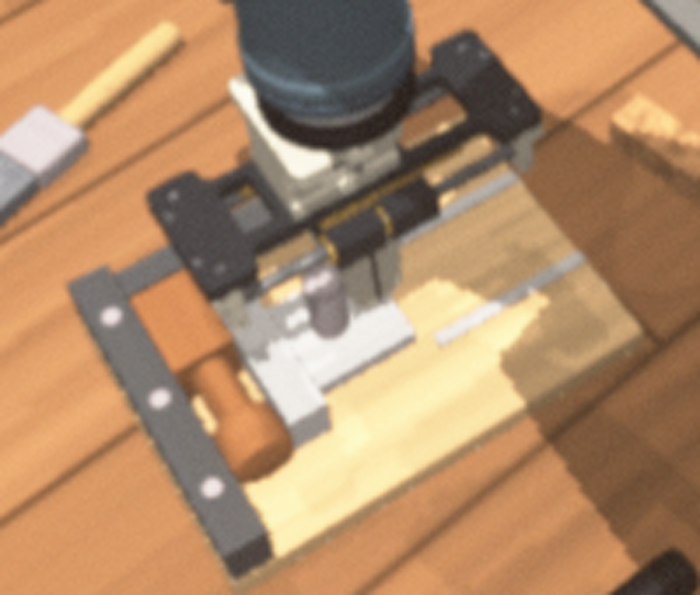

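Nearly closed: only a small gap to the fence remains. I push on in 1 mm steps until the force rises.

Request:
{"fn": "play_rows", "kwargs": {
  "plan": [
    [[0.1,1,0],0],
    [[0.2,2,0],0],
    [[0.4,3,0],0],
    [[0.4,3,0],0]
  ]
}}

```text
clock: 13.12
position: [514.3, 197.8, 42.1]
orientation: [[0.992, -0.124, -0.002], [-0.124, -0.992, -0.004], [-0.001, 0.005, -1.0]]
wrist_force: [-1.0, -14.4, 3.1]
opening: 0.006
```

Request:
{"fn": "play_rows", "kwargs": {
  "plan": [
    [[0.1,1,0],0],
    [[0.1,1,0],0],
    [[0.1,1,0],0]
  ]
}}

```text
clock: 13.37
position: [514.3, 197.9, 42.1]
orientation: [[0.992, -0.124, -0.002], [-0.124, -0.992, -0.006], [-0.002, 0.006, -1.0]]
wrist_force: [-1.3, -18.0, 4.5]
opening: 0.005
```

Request:
{"fn": "play_rows", "kwargs": {
  "plan": [
    [[-0.3,-2,0],0],
    [[-0.6,-5,0],0],
    [[-1.5,-12,0],0],
    [[-2.5,-20,0],0],
    [[-3.7,-30,0],0],
    [[-3.7,-30,15],0],
    [[-3.7,-30,45],0],
    [[-3.7,-30,80],0],
    [[-3.7,-30,115],0],
    [[-3.7,-30,145],0],
    [[-10,-60,155],0],
    [[-15,-90,155],0],
    [[-15,-100,155],0],
    [[-15,-100,155],0],
    [[-15,-100,155],0]
  ]
}}

```text
clock: 14.62
position: [499.8, 101.3, 196.8]
orientation: [[0.992, -0.127, -0.001], [-0.127, -0.992, 0.001], [-0.001, -0.001, -1.0]]
wrist_force: [0.1, 0.1, 0.2]
opening: 0.007
```

```bash
python3 - <<'E'
from h import *
import pickle
s=read_state();print(s['clock'],s['position'],s['wrist_force'],s['opening'])
im=save("side","s9.png");cv2.imwrite('pics/c12.png',cv2.resize(im[230:400,140:340,::-1],None,fx=3.5,fy=3.5,interpolation=cv2.INTER_CUBIC))
im=save("top","t9.png");cv2.imwrite('pics/c13.png',cv2.resize(im[200:310,150:290,::-1],None,fx=5.4,fy=5.4,interpolation=cv2.INTER_CUBIC))
pickle.dump(camera_info("wrist"),open("w9.pkl","wb")); im=save("wrist","w9.png")
E
```

```text
14.6167 [499.83434657 101.29639811 196.83348256] [0.10234315 0.05619793 0.23101634] 0.007014712636488156
```

View pics/c12.png

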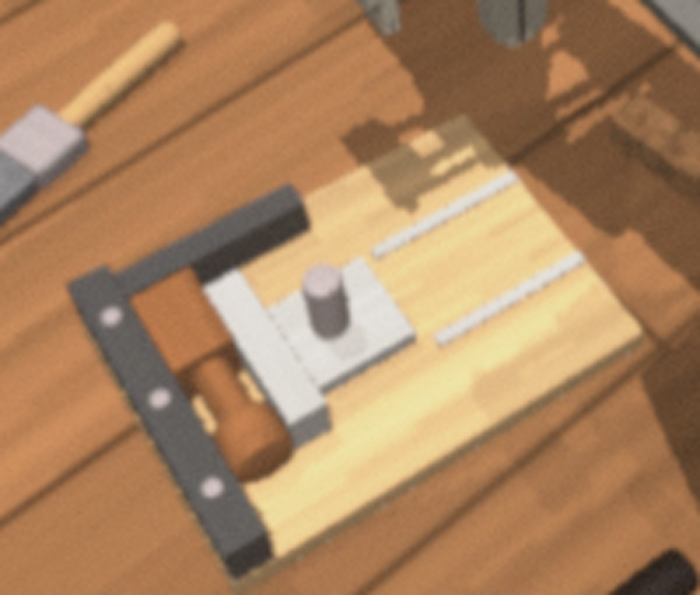

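View pics/c13.png

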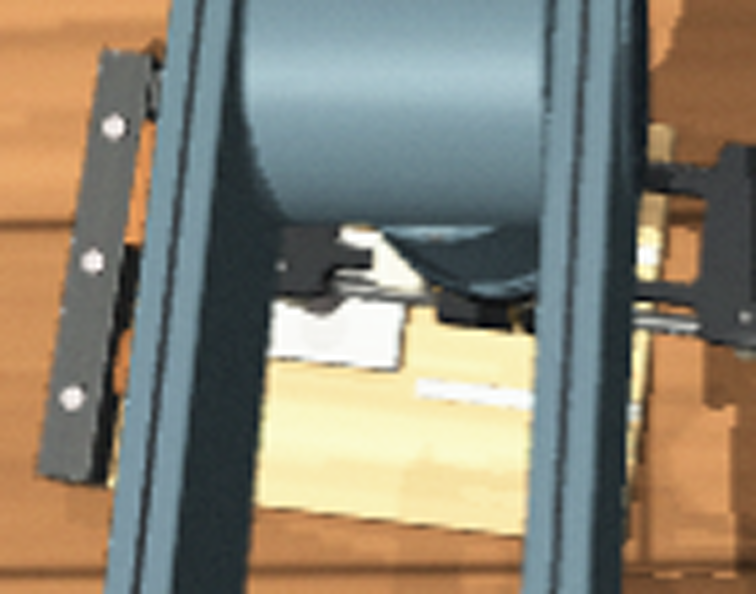

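View pics/t9.png

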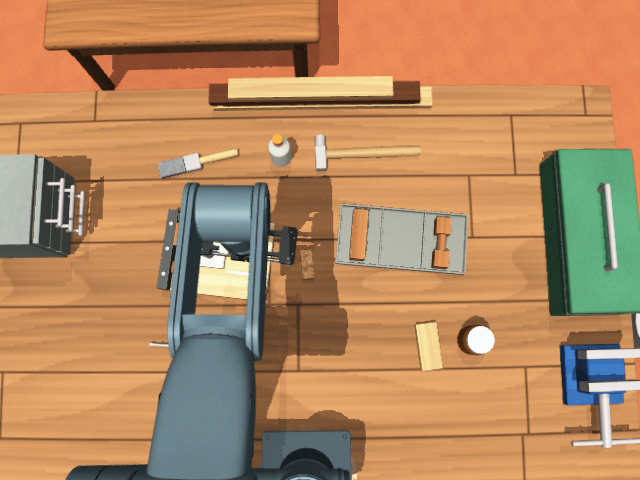

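View pics/w9.png

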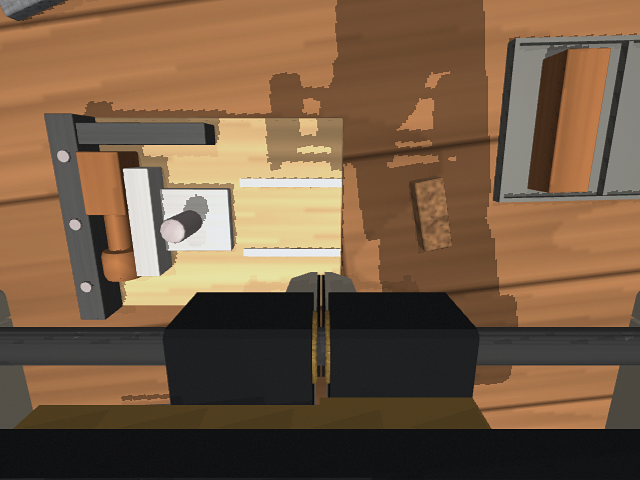

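The jaw is closed on the leg, which lies against the fence with its head facing the stop, and everything else is in place. I'll measure the head gap and jaw travel.

```bash
python3 - <<'E'
import cv2
im=cv2.imread('pics/w9.png');cv2.imwrite('pics/c14.png',cv2.resize(im[105:325,35:245],None,fx=2.7,fy=2.7,interpolation=cv2.INTER_CUBIC))
E
```

```text
(no output)
```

View pics/c14.png

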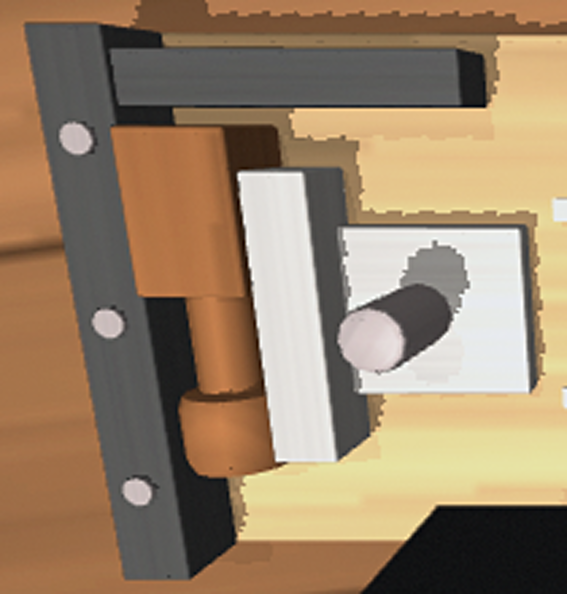

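```bash
python3 - <<'E'
from fit import *
import pickle
ci=pickle.load(open('w9.pkl','rb'))
o=lambda a,b:(35+a/2.7-.3,105+b/2.7-.3)
P=[(100,25,95,65,50,0),(190,579,-95,65,50,0),(462,106,70,-45,48,0),(117,107,70,65,48,0),(238,172,50,-65,50,1),(276,461,-50,-65,50,1),(371,340,0,-115,78,1)]
pts=[(*o(a,b),x,y,z,j) for a,b,x,y,z,j in P]
x,f=fit(ci,pts,[520,243,-.12,0.09]); print("jig",x,np.degrees(x[2])); print(f.round(1))
P=[(111,126,60,18,54,0),(222,126,60,-18,54,0),(138,296,5,18,54,0),(246,297,5,-18,54,0)]
pts=[(*o(a,b),X,y,z,j) for a,b,X,y,z,j in P]
l,f=fit(ci,pts,[520,243,-.12,0.006]); print("leg",l,np.degrees(l[2])); print(f.round(1))
c,s=np.cos(x[2]),np.sin(x[2]); Rm=np.array([[c,-s],[s,c]])
print("leg in jig",Rm.T@(l[:2]-x[:2]))
E
```

```text
jig [ 5.20720037e+02  2.44562216e+02 -1.26517827e-01  9.34733885e-02] -7.248937493009312
[[-0.1 -0.7]
 [ 0.3  0.4]
 [-0.3  0.3]
 [ 0.2 -0.3]
 [-0.5 -0.6]
 [ 0.   0.6]
 [ 0.4  0.4]]
leg [ 5.30726413e+02  2.90307498e+02 -1.28116309e-01  6.00000000e-03] -7.34052381835971
[[-0.6 -0.3]
 [ 0.6 -0.2]
 [-0.2  0.4]
 [ 0.3  0.2]]
leg in jig [ 4.15423128 46.64226342]
```

The checks: jaw at 93.5 mm, leg at jig y = 46.6 mm (47 is flush), angle off by 0.1°, head about 6 mm from the stop. The arm touches nothing, so I hand the job in.

```bash
python3 -c "
from rig import *
print(finish_job())"
```

```text
the job is handed in; nothing more can be done
None
```

The leg is clamped in the jig and the job is handed in, at about 15 s of the 64 s allowed; no verdict is reported.

I gripped the leg across its head, carried it from the middle pocket and set it on the bed without a drop. I then let go and pushed the jaw by its post with shut fingers until the wrist force rose to about 18 N, and backed the arm away clear of everything.

| Last check (wrist picture, fit within about 1 px) | Measured | Required |
|---|---|---|
| Jaw travel | about 93.5 mm | above 91 mm |
| Leg's centre line, distance along jig y | about 46.6 mm (47 is flush against the fence) | 42.5 to 50 mm |
| Angle to the fence | about 0.1° | below 3.4° |
| Gap from head to end stop | about 6 mm | within 12 mm |

- **Other objects:** By eye in the last pictures, the newel, the blank and the bystanders had not moved. The arm hid most of the screwdriver in the top view, though nothing went near it.
- **Disagreements:** No check failed. The jig's angle varied by about 0.4° between pictures (-6.9° to -7.3°), and its position by about 1 mm.

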